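# Rock the angle gauge on its proof block to the red marker and hold

### The job

Check the angle gauge on its proof block: lift the gauge by its black grip, stand it level with the middle of its foot square across the rounded crown of the block's stud, and wait there a second until the pointer hangs still at the zero line. Then, with the foot still bearing on the crown, rock the gauge sideways until the hanging pointer settles inside the red marker on its dial, and finish like that: still gripping the gauge, foot on the crown, pointer at rest in the red. Do not shift the vial, the beaker or the rubber bung.

Things in the scene. Friction and masses are not known exactly. Their poses are not given: they have to be found in the camera images.
- gauge: upright angle gauge: steel foot bar 34 x 120 x 12 mm with flat underside, white dial plate in a blue frame (110 mm wide, 110 high), black grip on top; 153 mm high, about 0.33 kg. Origin: centre of the foot's underside; x away from the dial (dial faces -x, roughly to the robot), y along the foot, z up. Ticks every 5 degrees, thick zero line straight below the pivot, which is 98 mm above the underside.
- grip (a point): point inside the gauge's black grip, on its mid line, 134 mm above the foot's underside. The grip is 22 mm along the gauge's x, 30 mm along its y, and spans 109 to 153 mm above the underside; it can be taken from above across either pair of faces. The frame just below it is 110 mm wide along y
- edge (a point): middle of the underside of the gauge's foot (same as the gauge's origin): the place that belongs on the crown
- pointer (a joint): black hanging pointer with brass bob, a free pendulum about the gauge's x axis in front of the dial; rad from the zero line, positive towards the gauge's +y. It hangs plumb: it reads +a when the gauge is tipped by a with its +y end going down (turned -a about its own +x). Reading point 66 mm from the pivot. Period about 0.45 s; settles in about a second
- marker (a joint): red marker on the dial, 8 degrees wide (4 either side of this value), on a thin red arm from the same pivot; rad on the pointer's scale, between 0.19 and 0.35, so always on the gauge's +y side (left as seen from the robot). Stiff, stays where it is set
- tip (a point): reading point of the pointer, 66 mm from the pivot
- mark (a point): middle of the red marker, 66 mm from the pivot, in the pointer's plane of swing
- block: proof block, fixed to the worktop: dark foot plate 80 x 140 x 14 mm, in its middle an aluminium stud 30 mm wide (y) with a half-round crown of radius 15 mm, 60 mm long along the block's x, top line 50 mm above the worktop. Low step, 22 mm high, on the -y side. Origin: centre of the underside; x roughly away from the robot. A foot across the crown can rock 27 degrees freely
- crown (a point): middle of the top line of the crown, 50 mm above the worktop; the crown's axis lies 15 mm below it, along the block's x
- vial: small vial with white cap, 21 mm across, 57 mm tall, standing between gauge and block; bystander, origin at its foot
- beaker: small clear beaker, 47 x 50 mm, 59 mm tall, behind the work; bystander, origin at its foot
- bung: red rubber bung, 22 mm across and high, in front of the work; bystander, origin at its foot

How it is judged:
By the outcome, as a careful person would: the job done as asked, in the order asked, and still so for the second after the job is handed in, while the arm keeps its last pose, push and grip.
It also fails if it takes over 45 s, if anything falls off the work surface, if the arm or the gripper's body presses on something with over 40 N, if the wrist force passes 120 N, or if a joint passes its speed limit or range.

### The arm

A 6-joint arm with a two-finger parallel gripper is mounted at the origin on a cart in front of the work surface, level with it; the furniture and walls round the work are solid. World frame = base frame: x ahead of the robot, y to its left, z up, the work surface at z = 0. Lengths are in m, angles in degrees, forces in N, time in s.
With the tool pointing down it reaches from about 0.325 to 0.85 m from the base axis. Payload 15.5 kg.
Tool frame: the origin (TCP) lies midway between the tips of the shut fingers; the grasp point (between the pads) lies 19 mm behind it; z points along the fingers, y is the line along which they close (so a half turn about z gives the same grasp; the last joint's range is limited). The gripper opens to 91 mm and grips with 3 to 60 N. Pads are 32 mm wide; open, the fingers measure 118 mm over their backs; the gripper's body (76 mm by 178 mm) begins 60 mm behind the grasp point.
Start: joints at [-5.472, 28.281, 77.091, -0, 74.628, -5.472], TCP at [0.625, 0, 0.178] pointing down, gripper open.
Joint ranges: [-166.48, 166.48], [-47.26, 123.95], [12.59, 153.08], [-70.14, 250.14], [6.76, 159.57], [-176.63, 176.63]. Speed limits (degrees/s): [108.29, 108.29, 147.25, 172.46, 172.46, 172.46].

### API

Orientations are given as a 3x3 rotation matrix whose columns are the frame's x, y, z axes.
In Python, from bench import ctrl gives the robot as it stands. The module is installed in compiled form; this text tells all that it offers. Calls block until the motion is done:
- ctrl.goto(position, orientation): joint-space move of the TCP to a pose.
- ctrl.move_l(position, vel=0.15, ori=None, contact_N=None): straight line of the TCP; ori=None keeps the orientation; vel is the mean speed in m/s. With contact_N (N) it stops when the force on the tool has changed by that much, and returns True; else False.
- ctrl.movej(angles): joint-space move.
- ctrl.command_gripper(opening): opening from 0.0 (shut) to 1.0 (fully open); the grip force is fixed at half the most; returns when the fingers have stopped.
- ctrl.sleep(seconds).
- ctrl.ik(position, orientation): joint angles nearest the present ones, or None.
- ctrl.read_camera(name): name is "scene" or "side" or "wrist"; returns the picture (480x640x3 uint8, blue, green, red); there is no depth.
- ctrl.camera_params(name): a dict with "fx", "fy", "cx", "cy" (pixels), "D" ([k1, k2, p1, p2, k3] as OpenCV has them; the pictures are not rectified), "pose" (4x4, takes a point from camera to world coordinates); the wrist camera has in their place "T_tool_cam" (4x4, takes a point from camera to tool coordinates, whose origin is the TCP and whose axes are the flange's). Camera axes: x right, y up, looking along -z (the intrinsics and any distortion apply to the point x, -y, -z); pixel columns grow to the right and rows downward; lengths in m; the calibration is good to about 2 mm. A picture is of the moment at which its call begins: read the wrist's pose just before it. camera_params takes no time and is no camera call.
A pose or a line that the arm cannot do raises ctrl.MotionError and nothing moves.
- ctrl.sign_off(): hands the job in; it is judged then, once.
Readings, each from a call of its own:
- ctrl.current_t(): time.
- ctrl.current_q(): joint angles.
- ctrl.current_dq(): joint speeds.
- ctrl.current_effort(): joint torques, N m.
- ctrl.current_tool_pos(): TCP position.
- ctrl.current_eef_rot(): TCP orientation.
- ctrl.current_contact_force(): force on the tool from outside, world axes, zero at the start.
- ctrl.current_wrist_torque(): the same for the moment, N m.
- ctrl.current_grip_width(): opening from 0.0 (shut) to 1.0 (fully open).
- ctrl.current_grasp_force(): force on a finger pad.
Only numpy, scipy, OpenCV 4.12 (cv2) and the standard library are available. Lean on these libraries where they do the work, as an engineer would, in place of code of your own. Each camera call takes 0.05 s, during which the arm holds its last target. There are 200 camera calls.

## Working session

There is one attempt and no reset: what is moved stays moved. The work goes in short steps, each a Python script; the robot and the scene stay as the last script left them, time stands still between calls to the robot, and variables do not carry over. Pictures are saved under pics/ and viewed, at most 10 in all, crops included, and the job is handed in when it is done.

```bash
mkdir -p pics
python3 - <<'E'
from bench import ctrl
import cv2,numpy as np
for n in("scene","side","wrist"):
    im=ctrl.read_camera(n); cv2.imwrite(f"pics/{n}0.png",im)
    p=ctrl.camera_params(n); print(n,{k:np.round(v,4).tolist() for k,v in p.items()})
print(ctrl.current_t(),ctrl.current_eef_rot())
E
```

```text
scene {'fx': 556.3028, 'fy': 556.3028, 'cx': 316.9732, 'cy': 241.6775, 'D': [0.0413, 0.0, 0.0, 0.0, 0.0], 'pose': [[0.5243, 0.516, -0.6773, -0.0484], [-0.8515, 0.3195, -0.4158, -0.3914], [0.0019, 0.7948, 0.6069, 0.6371], [0.0, 0.0, 0.0, 1.0]]}
side {'fx': 479.4226, 'fy': 479.4226, 'cx': 317.8268, 'cy': 240.5379, 'D': [-0.0221, 0.0, 0.0, 0.0, 0.0], 'pose': [[-0.998, 0.0472, -0.043, 0.4969], [-0.0626, -0.5942, 0.8019, 0.6614], [0.0123, 0.8029, 0.596, 0.5938], [0.0, 0.0, 0.0, 1.0]]}
wrist {'fx': 407.0439, 'fy': 407.0439, 'cx': 318.6318, 'cy': 239.2438, 'D': [-0.0087, 0.0, 0.0, 0.0, 0.0], 'T_tool_cam': [[0.0011, 0.9579, 0.287, 0.0809], [1.0, -0.0011, -0.0001, 0.0015], [0.0002, 0.287, -0.9579, -0.209], [0.0, 0.0, 0.0, 1.0]]}
0.15 [[-5.38238044e-05  9.99999548e-01 -9.49174357e-04]
 [ 9.99999995e-01  5.39002818e-05  8.05471402e-05]
 [ 8.05982645e-05 -9.49170018e-04 -9.99999546e-01]]
```

View pics/scene0.png

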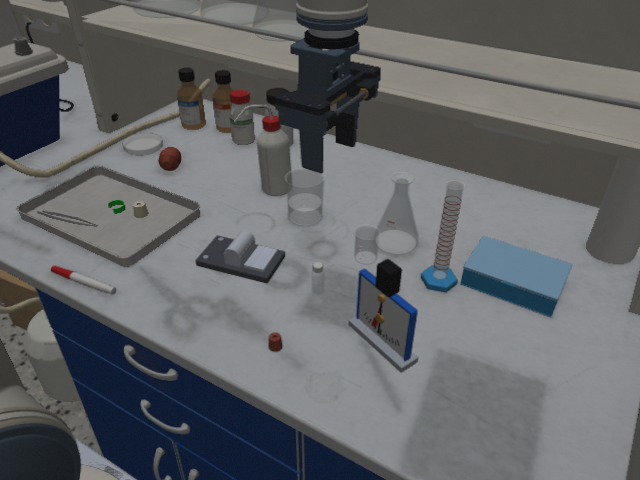

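View pics/side0.png

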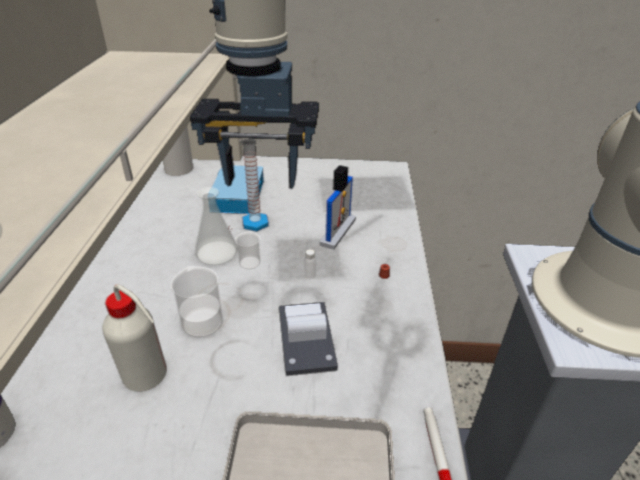

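View pics/wrist0.png

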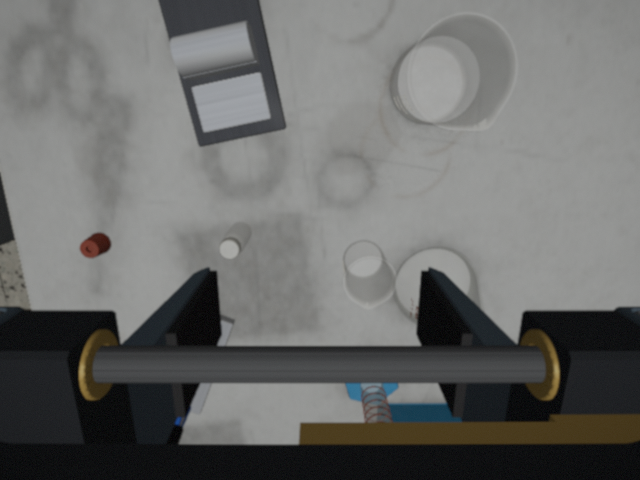

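The scene view shows the gauge with its grip at (388,277) and its foot from (350,322) to (413,360). The block is at (240,258), the vial at (318,278), the beaker at (366,245) and the bung at (275,342). The side view has the grip at (341,178) and the block at (307,337). The wrist view cuts off both the block (top, x≈220) and the gauge (bottom left). Next I'll take two wrist views of each.

```bash
cat > h.py <<'E'
from bench import ctrl
import cv2,numpy as np,pickle
def snap(name,tag):
    R=np.array(ctrl.current_eef_rot());t=np.array(ctrl.current_tool_pos())
    im=ctrl.read_camera(name);p=ctrl.camera_params(name)
    if name=="wrist":
        T=np.eye(4);T[:3,:3]=R;T[:3,3]=t;P=T@np.array(p["T_tool_cam"])
    else:P=np.array(p["pose"])
    K=np.array([[p["fx"],0,p["cx"]],[0,p["fy"],p["cy"]],[0,0,1.]])
    cv2.imwrite(f"pics/{tag}.png",im);pickle.dump((K,np.array(p["D"]),P),open(f"pics/{tag}.pkl","wb"));return im
def cam(tag):return pickle.load(open(f"pics/{tag}.pkl","rb"))
def rays(tag,uv):
    K,D,P=cam(tag);n=cv2.undistortPoints(np.array(uv,float).reshape(-1,1,2),K,D).reshape(-1,2)
    d=np.c_[n[:,0],-n[:,1],-np.ones(len(n))]@P[:3,:3].T
    return P[:3,3],d/np.linalg.norm(d,axis=1)[:,None]
def onz(tag,uv,z):
    o,d=rays(tag,uv);return o+d*((z-o[2])/d[:,2])[:,None]
def tri(*obs):
    A=np.zeros((3,3));b=np.zeros(3);L=[]
    for tag,uv in obs:
        o,d=rays(tag,[uv]);M=np.eye(3)-np.outer(d[0],d[0]);A+=M;b+=M@o;L.append((o,M))
    x=np.linalg.solve(A,b);return x,[1000*np.linalg.norm(M@(x-o)) for o,M in L]
def proj(tag,X):
    K,D,P=cam(tag);c=(np.atleast_2d(X)-P[:3,3])@P[:3,:3];c=c*[1,-1,-1]
    return cv2.projectPoints(c,np.zeros(3),np.zeros(3),K,D)[0].reshape(-1,2)
E
python3 - <<'E'
from h import *
R=ctrl.current_eef_rot()
snap("scene","sc");snap("side","sd")
for tag,p in(("b1",(.60,.05,.28)),("b2",(.50,.05,.28)),("g1",(.45,-.22,.28)),("g2",(.55,-.22,.28))):
    ctrl.goto(p,R);snap("wrist",tag)
print(ctrl.current_t())
a=[cv2.imread(f"pics/{t}.png")[:300] for t in("b1","b2","g1","g2")]
m=np.vstack([np.hstack(a[:2]),np.hstack(a[2:])]);cv2.imwrite("pics/m.png",cv2.resize(m,(800,375),interpolation=cv2.INTER_AREA))
E
```

```text
3.025
```

View pics/m.png

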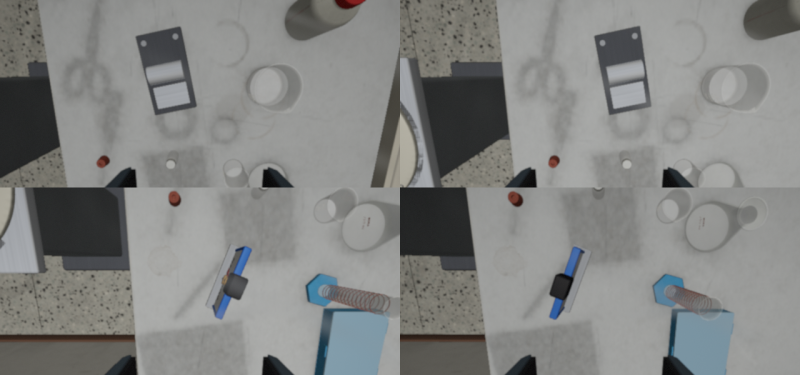

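Top row (half scale, b1 and b2): the block plate sits around (166,70) and (622,70). Bottom row (g1 and g2): the gauge from above, black grip at (235,287) and (562,286), with the blue frame's top edge giving its yaw. Next I'll extract the masks.

Run:
```python
from h import *
def quad(c):
    h=cv2.convexHull(c)
    for e in np.arange(1,15,.5):
        q=cv2.approxPolyDP(h,e,True).reshape(-1,2)
        if len(q)<=4:return q
for t,roi in(("b1",(200,30,330,200)),("b2",(320,30,430,200))):
    if t=="b2":roi=(300,30,440,200)
    im=cv2.imread(f"pics/{t}.png");x0,y0,x1,y1=roi
    g=cv2.cvtColor(im,cv2.COLOR_BGR2GRAY)[y0:y1,x0:x1]
    m=(g<95).astype(np.uint8);c=max(cv2.findContours(m,0,1)[0],key=cv2.contourArea)
    q=quad(c)+[x0,y0];w=onz(t,q,.014);print(t,q.tolist(),"\n",w[:,:2].round(4).tolist(),"ctr",w.mean(0).round(4),"sides",np.linalg.norm(w-np.roll(w,1,0),axis=1).round(4))
for t in("g1","g2"):
    im=cv2.imread(f"pics/{t}.png")[:290];h=cv2.cvtColor(im,cv2.COLOR_BGR2HSV)
    print(t)
    m=((h[...,0]>105)&(h[...,0]<130)&(h[...,1]>170)&(h[...,2]>60)).astype(np.uint8);m[:,520 if t=="g1" else 450:]=0
    m=cv2.morphologyEx(m,3,np.ones((25,25)))
    c=max(cv2.findContours(m,0,1)[0],key=cv2.contourArea);print("blue",cv2.minAreaRect(c),cv2.boxPoints(cv2.minAreaRect(c)).round(1).tolist())
    m=(im.max(2)<60).astype(np.uint8);m[:,:250]=0;m[:,450:]=0
    c=max(cv2.findContours(m,0,1)[0],key=cv2.contourArea);print("grip",cv2.boundingRect(c),cv2.minAreaRect(c))
def crop(t,x,y,w,h,s):return cv2.resize(cv2.imread(f"pics/{t}.png")[y:y+h,x:x+w],None,fx=s,fy=s,interpolation=cv2.INTER_CUBIC)
A=np.hstack([crop("b1",210,30,120,160,2.5),crop("b2",305,30,120,160,2.5)])
B=np.hstack([crop("g1",310,70,100,150,4/1.5),crop("g2",220,70,100,150,4/1.5)])
C=np.hstack([A[:400],B[:400]]);print(C.shape);cv2.imwrite("pics/c.png",cv2.resize(C,(800,int(C.shape[0]*800/C.shape[1]))))
```

```text
b1 [[287, 43], [313, 170], [249, 183], [218, 58]] 
 [[0.5675, 0.2074], [0.5949, 0.0726], [0.5199, 0.0574], [0.4928, 0.1926]] ctr [0.5438 0.1325 0.014 ] sides [0.0762 0.1376 0.0766 0.1379]
b2 [[383, 43], [390, 171], [335, 182], [312, 58]] 
 [[0.5687, 0.2067], [0.5829, 0.0711], [0.5193, 0.0582], [0.493, 0.1919]] ctr [0.541 0.132 0.014] sides [0.0771 0.1364 0.0649 0.1362]
g1
blue ((384.2931213378906, 111.98275756835938), (21.009029388427734, 37.29103088378906), 23.198591232299805) [[367.29998779296875, 125.0], [382.0, 90.69999694824219], [401.29998779296875, 99.0], [386.6000061035156, 133.3000030517578]]
grip (421, 269, 29, 21) ((435.0, 279.0), (20.0, 28.0), 90.0)
g2
blue ((250.4000244140625, 193.3000030517578), (11.700427055358887, 31.939001083374023), 18.434947967529297) [[239.8000030517578, 206.60000610351562], [249.89999389648438, 176.3000030517578], [261.0, 180.0], [250.89999389648438, 210.3000030517578]]
grip (250, 138, 28, 43) ((258.6000061035156, 158.20001220703125), (27.828041076660156, 39.84469223022461), 18.434946060180664)
(400, 1134, 3)
```

View pics/c.png

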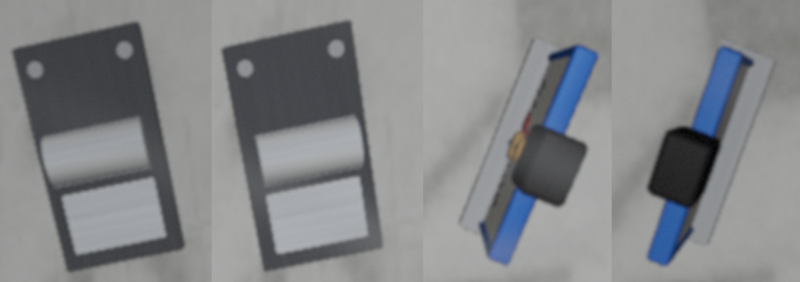

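The plate corners give the block centre at about (0.544, 0.1325) with yaw 11.4°. The crop shows the crown ends at b1 (40,152) and b2 (363,148). The gauge masks were split by the grip, so I'll look at the gauge closer.

Run:
```python
from h import *
a=onz("b1",[(232.7,116.2)],.05)[0];b=onz("b2",[(390.6,113.9)],.05)[0]
print("crown ends",a,b,(a+b)/2,np.linalg.norm(a-b),np.degrees(np.arctan2(*(b-a)[1::-1])))
def crop(t,x,y,w,h,s):return cv2.resize(cv2.imread(f"pics/{t}.png")[y:y+h,x:x+w],None,fx=s,fy=s,interpolation=cv2.INTER_CUBIC)
im=np.hstack([crop("g1",325,85,80,125,4.8),crop("g2",230,85,80,125,4.8)])
cv2.imwrite("pics/d.png",im);print(im.shape)
```

```text
crown ends [0.51245452 0.13227966 0.05      ] [0.57439807 0.13408541 0.05      ] [0.5434263  0.13318254 0.05      ] 0.061969863221070176 1.6697864746999613
(600, 768, 3)
```

View pics/d.png

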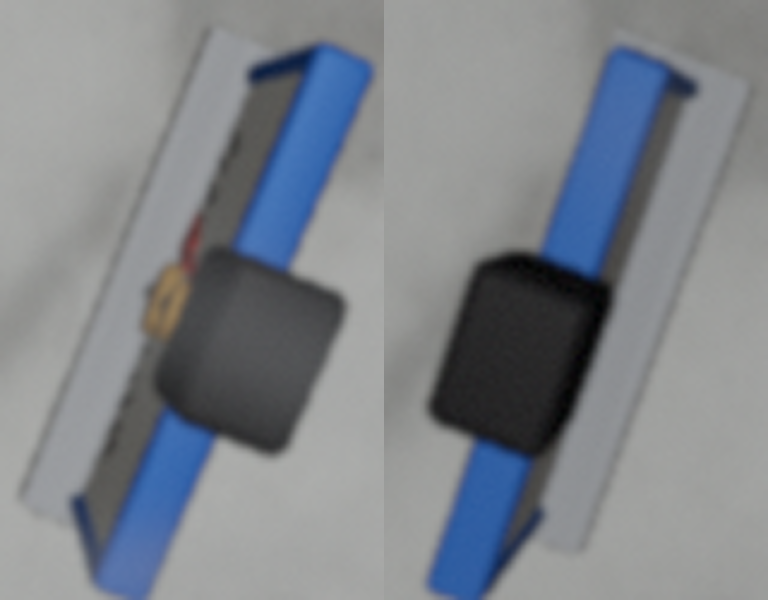

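The enlarged views show the frame's top-face end centres at g1 (345,56) and (121,590), and at g2 (640,58) and (454,593). Foot corners are at g1 (212,28) and (20,497), and g2 (750,88) and (580,550).

Run:
```python
from h import *
G1=lambda u,v:(325+u/4.8-.4,85+v/4.8-.4)
G2=lambda u,v:(230+(u-384)/4.8-.4,85+v/4.8-.4)
A,ea=tri(("g1",G1(345,56)),("g2",G2(640,58)));B,eb=tri(("g1",G1(121,590)),("g2",G2(454,593)))
print("frame",A,ea,B,eb,"mid",(A+B)/2,"len",np.linalg.norm(A-B),"yaw",np.degrees(np.arctan2(-(A-B)[0],(A-B)[1])))
l=onz("g1",[G1(212,28),G1(20,497)],.012);r=onz("g2",[G2(750,88),G2(580,550)],.012)
print("foot",l,r,"ctr",(l.sum(0)+r.sum(0))/4,[np.degrees(np.arctan2(-(a[0]-a[1])[0],(a[0]-a[1])[1])) for a in(l,r)], np.linalg.norm(l[0]-l[1]),np.linalg.norm(r[0]-r[1]),np.linalg.norm(l[0]-r[0]))
c=l.sum(0)/4+r.sum(0)/4
# scene/side check of grip: black blob centroid vs predicted projection
for z in(.109,.134,.153):print(z,proj("sc",[c[0],c[1],z]).round(1),proj("sd",[c[0],c[1],z]).round(1))
for t,(x,y,w,h) in(("sc",(370,250,40,50)),("sd",(328,160,26,35))):
    im=cv2.imread(f"pics/{t}.png")[y:y+h,x:x+w];m=(im.max(2)<50).astype(np.uint8)
    k=max(cv2.findContours(m,0,1)[0],key=cv2.contourArea);bx=cv2.boundingRect(k);M=cv2.moments(k);print(t,bx[0]+x,bx[1]+y,bx[2:],M["m10"]/M["m00"]+x,M["m01"]/M["m00"]+y)
```

```text
frame [ 0.5201885  -0.12026204  0.10984871] [np.float64(0.04765348160648487), np.float64(0.04765348160649861)] [ 0.4813577  -0.22025546  0.1104916 ] [np.float64(0.0692402124977459), np.float64(0.06924021249775751)] mid [ 0.5007731  -0.17025875  0.11017015] len 0.10727035703935082 yaw -21.222864446608426
foot [[ 0.50682913 -0.10958951  0.012     ]
 [ 0.46360972 -0.2181912   0.012     ]] [[ 0.53719111 -0.12216675  0.012     ]
 [ 0.4945515  -0.23085272  0.012     ]] ctr [ 0.50054537 -0.17020005  0.012     ] [np.float64(-21.700706661465038), np.float64(-21.42103699056701)] 0.11688560799460276 0.1167509100148224 0.03286390876255024
0.109 [[386.9 288.4]] [[339.1 187.9]]
0.134 [[388.3 274.9]] [[339.6 176.8]]
0.153 [[389.4 264.3]] [[340.  168.2]]
sc 375 260 (26, 37) 387.85570304818094 277.7313176007866
sd 334 167 (13, 24) 340.2359943977591 178.4579831932773
```

The measurements agree: gauge at (0.5006, −0.1702), yaw −21.5°, frame top measured at z = 0.110. Now I'll grasp across the gauge's y faces, so rocking is held rigidly, and lift.

```bash
cat >> h.py <<'E'
from scipy.spatial.transform import Rotation as Ro
GY,BY=-21.5,11.4
CR=np.array([.5437,.1328])
S=1
def tool(yaw,a=0):  # gauge axes -> tool axes (y_t = S*gauge y, z_t = -gauge z); a = reading in deg
    G=(Ro.from_euler('z',yaw,degrees=True)*Ro.from_euler('x',-a,degrees=True)).as_matrix()
    return G,np.c_[-S*G[:,0],S*G[:,1],-G[:,2]]
E
python3 - <<'E'
import h
from h import *
for s in(1,-1):
    h.S=s;print(s,[np.round(q,0).tolist() if (q:=ctrl.ik(p,tool(y,a)[1])) is not None else None for p,y,a in(((.5006,-.1702,.115),GY,0),((.5437,.1328,.165),BY,0),((.5437,.16,.165),BY,20))])
E
```

```text
1 [[-25.0, 25.0, 95.0, -0.0, 60.0, -94.0], [8.0, 24.0, 87.0, -0.0, 69.0, -94.0], [24.0, 28.0, 84.0, -20.0, 73.0, -71.0]]
-1 [[-25.0, 25.0, 95.0, -0.0, 60.0, 86.0], [8.0, 24.0, 87.0, -0.0, 69.0, 86.0], [24.0, 28.0, 84.0, -20.0, 73.0, 109.0]]
```

```bash
sed -i 's/^S=1/S=-1/' h.py
python3 - <<'E'
from h import *
R=tool(GY)[1]
g=np.array([.5006,-.1702])
ctrl.goto([*g,.22],R);ctrl.move_l([*g,.117],vel=.1)
ctrl.command_gripper(0.0)
print(ctrl.current_grip_width()*91,ctrl.current_grasp_force(),ctrl.current_tool_pos(),ctrl.current_contact_force())
ctrl.move_l([*g,.237],vel=.1)
print(ctrl.current_grip_width()*91,ctrl.current_contact_force(),ctrl.current_t())
ctrl.move_l([*CR,.20],vel=.15,ori=tool(BY)[1])
snap("scene","s1");snap("side","d1")
print(ctrl.current_tool_pos(),ctrl.current_contact_force(),ctrl.current_wrist_torque(),ctrl.current_t())
a=cv2.resize(cv2.imread("pics/s1.png")[130:290,170:330],None,fx=2.5,fy=2.5);b=cv2.resize(cv2.imread("pics/d1.png")[190:350,230:390],None,fx=2.5,fy=2.5)
cv2.imwrite("pics/e.png",np.hstack([a,b]))
E
```

```text
0.2514201409921811 2.7816923707723618 [ 0.50089526 -0.17029924  0.11725782] [ 0.56574301 -0.47502019  5.97934309]
0.5001068283271292 [0.48259063 0.2773345  0.49809758] 8.725
[0.54373179 0.1324505  0.20009281] [ 0.38841467 -0.29283172  0.86359139] [0.0049284  0.13395635 0.05876456] 11.0333
```

View pics/e.png

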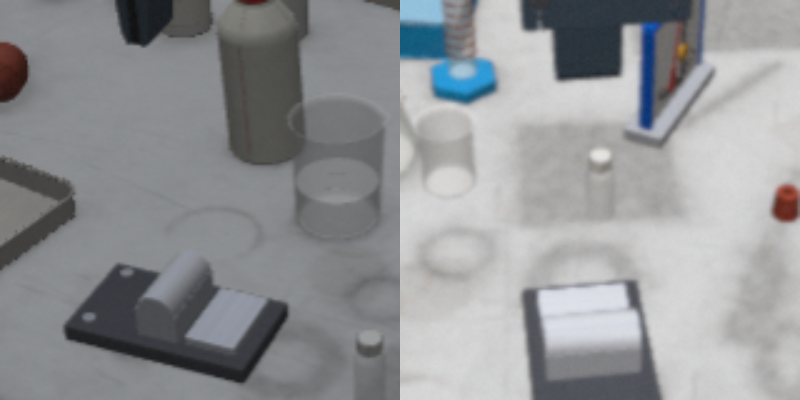

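The fingers shut on nothing: width is about 0 and the gauge is still standing at px ~(340,230) in the side view. I need to see where the gauge is now and why the grasp missed.

Run:
```python
from h import *
print(ctrl.current_grip_width(),ctrl.current_grasp_force())
a=cv2.resize(cv2.imread("pics/s1.png")[60:380,230:550],(400,400));b=cv2.resize(cv2.imread("pics/d1.png")[60:300,200:440],(400,400))
cv2.imwrite("pics/f.png",np.hstack([a,b]))
for A,B in(("sc","s1"),("sd","d1")):
  for t in(A,B):
    im=cv2.imread(f"pics/{t}.png");h=cv2.cvtColor(im,cv2.COLOR_BGR2HSV);m=((h[...,0]>112)&(h[...,0]<126)&(h[...,1]>190)&(h[...,2]>90)).astype(np.uint8)
    (x,y,w,hh)=(340,250,80,110) if A=="sc" else (315,160,50,90)
    M=cv2.boundingRect(m[y:y+hh,x:x+w]);print(t,M[0]+x,M[1]+y,M[2:])
```

```text
0.005959048891528233 0.0
sc 340 250 (0, 0)
s1 340 250 (0, 0)
sd 315 160 (0, 0)
d1 315 160 (0, 0)
```

View pics/f.png

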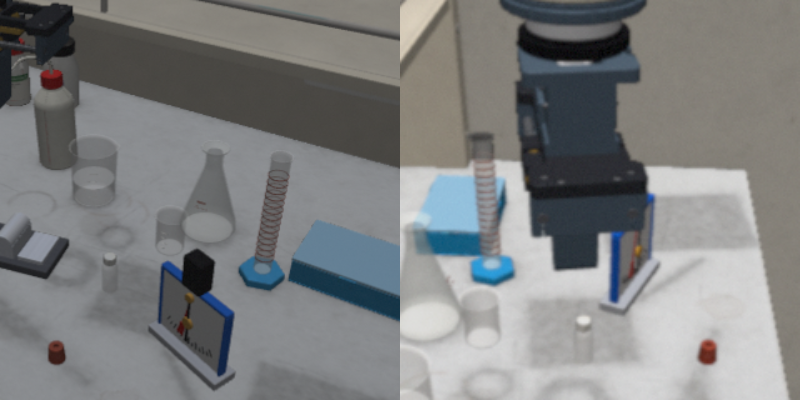

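The gauge is still standing where it was, with its grip at scene px (388,278). In the side view the shut fingertip is at about px (305,219). I'll check that against the reported TCP.

Run:
```python
from h import *
t=np.array(ctrl.current_tool_pos());print(t,proj("d1",t),proj("s1",t))
print(np.round(ctrl.current_eef_rot(),3),ctrl.current_q())
for A,B,(x,y,w,h) in(("sc","s1",(340,250,80,115)),("sd","d1",(335,200,30,50))):
    a,b=[cv2.cvtColor(cv2.imread(f"pics/{k}.png")[y:y+h,x:x+w],6).astype(np.float32) for k in(A,B)]
    print(A,cv2.phaseCorrelate(a,b,cv2.createHanningWindow((w,h),5)))
im=cv2.imread("pics/d1.png")
for t_ in("s1",):
    im=cv2.imread("pics/s1.png");x,y=proj("s1",t)[0].astype(int)
    c=im[max(y-110,0):y+60,x-80:x+80]
    cv2.circle(c,(80,min(y,110)),2,(0,0,255),-1)
d=cv2.imread("pics/d1.png");x,y=proj("d1",t)[0].astype(int);cv2.circle(d,(x,y),2,(0,0,255),-1)
cv2.imwrite("pics/i.png",np.hstack([cv2.resize(c,(400,400)),cv2.resize(d[y-110:y+50,x-80:x+80],(400,400))]))
```

```text
[0.54373179 0.1324505  0.20009281] [[304.44834596 240.28019462]] [[230.9897576  162.51391817]]
[[ 0.98   0.197  0.   ]
 [ 0.197 -0.98  -0.   ]
 [ 0.     0.    -1.   ]] [ 7.57759869e+00  2.17603052e+01  8.47223596e+01 -1.14521836e-03
  7.35100998e+01  8.62136721e+01]
sc ((-0.020599032631970715, -0.043286284469765235), 1.003001669247945)
sd ((-0.039023424767338, -0.04464352857439735), 0.9241469090779623)
```

View pics/i.png

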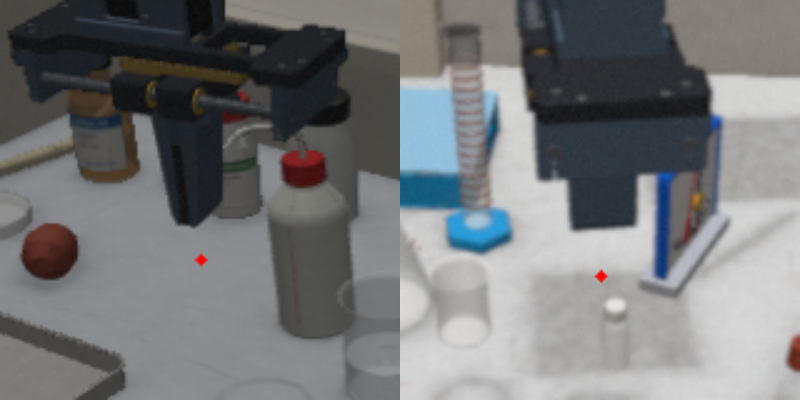

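The gauge has not moved (0.02 px). The fingertips sit clearly above the projected TCP: the tip is at scene ≈(229,145) and side ≈(305,220), against the TCP at (231,162) and (304,240). I'll triangulate the real tip.

Run:
```python
from h import *
print(tri(("s1",(229,145.5)),("d1",(305.2,220.4))))
# start pose tips (open): TCP .625,0,.178
print(proj("sc",[.625,0,.178]),proj("sd",[.625,0,.178]))
for x in(.58,.67):print(proj("sc",[x,0,.178]),proj("sd",[x,0,.178]))
```

```text
(array([0.5422663 , 0.13088781, 0.23164389]), [np.float64(0.6492088961364355), np.float64(0.649208896136504)])
[[328.72125864 174.91398146]] [[261.8604086  200.69718671]]
[[313.98707913 187.48641587]] [[289.24456178 201.89045415]]
[[342.4957332  163.15533154]] [[234.635571   199.51623545]]
```

The true tips sit about 32 mm above the reported TCP, in both the start and current poses, so the fingers closed on the very top edge of the grip. I'll regrasp lower by that amount, with a contact guard against the frame.

Run:
```python
from h import *
R=tool(GY)[1]; g=np.array([.5006,-.1702])
ctrl.goto([*g,.20],R);ctrl.command_gripper(1.0)
ctrl.move_l([*g,.110],vel=.15)
print(ctrl.current_contact_force())
hit=ctrl.move_l([*g,.087],vel=.03,contact_N=4);z=ctrl.current_tool_pos()[2];print("hit",hit,z)
if hit: ctrl.move_l([*g,z+.003],vel=.03)
ctrl.command_gripper(0.0)
print(ctrl.current_grip_width()*91,ctrl.current_grasp_force(),ctrl.current_tool_pos(),ctrl.current_contact_force())
if ctrl.current_grip_width()>.25:
    z=ctrl.current_tool_pos()[2]
    ctrl.move_l([*g,z+.02],vel=.06);print(ctrl.current_grip_width()*91,ctrl.current_contact_force())
    snap("scene","s2");snap("side","d2")
print(ctrl.current_t())
```

```text
[-0.03652978 -0.60427582  0.78348771]
hit False 0.08709137497974909
30.086320271803427 29.989273846149445 [ 0.5005301  -0.17020943  0.08691198] [-0.47281979 -1.28792255 -1.78774675]
29.853632736110445 [-2.29637102e-03  5.26417619e-01 -4.23429479e+00]
16.8
```

Held: 30.0 mm width, 30 N. TCP is 86.9 mm above the underside. Now carry it over the vial to the crown and set it down level.

Run:
```python
from h import *
R=tool(BY)[1]; p=ctrl.current_tool_pos()
ctrl.move_l([p[0],p[1],.187],vel=.15)
ctrl.move_l([*CR,.187],vel=.15,ori=R)
ctrl.move_l([*CR,.0869+.056],vel=.08)
ctrl.sleep(.3);f0=np.array(ctrl.current_contact_force());print(f0)
print(ctrl.move_l([*CR,.0869+.044],vel=.02,contact_N=4),ctrl.current_tool_pos(),ctrl.current_contact_force()-f0)
ctrl.sleep(1.3)
print(ctrl.current_tool_pos(),ctrl.current_contact_force()-f0,ctrl.current_wrist_torque(),ctrl.current_grip_width()*91,ctrl.current_t())
np.save("f0.npy",f0)
snap("scene","s3");snap("side","d3")
a=cv2.resize(cv2.imread("pics/s3.png")[150:280,170:300],None,fx=4,fy=4,interpolation=2);cv2.imwrite("pics/j.png",np.hstack([a,cv2.resize(cv2.imread("pics/d3.png")[240:400,260:346],(280,520))]))
```

```text
[-1.08037914 -0.07787575 -4.51877304]
True [0.54389517 0.13271949 0.13657203] [ 1.6068899  -1.35102527 11.32777071]
[0.54390108 0.13274264 0.13655322] [ 1.2789325  -0.74015453 10.20605158] [-0.18311491  0.1337862   0.04881349] 29.88145371475239 22.3833
```

View pics/j.png

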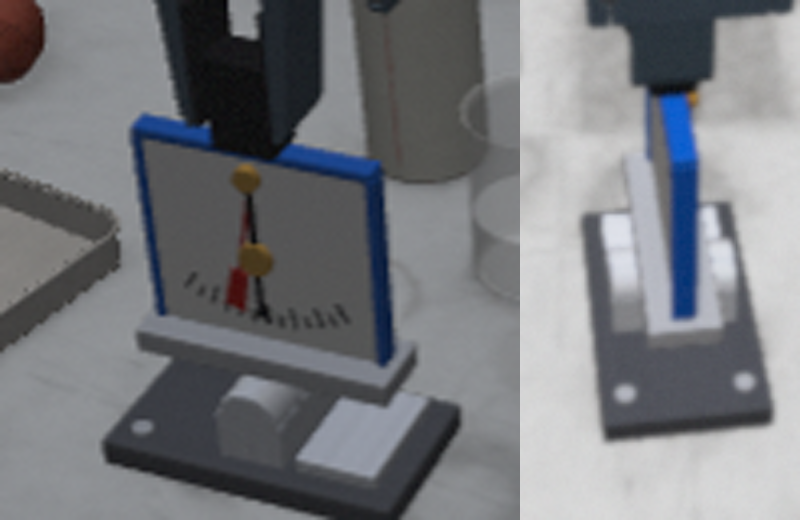

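The gauge stands level on the crown: contact at underside z = 49.7 mm, 10 N bearing, pointer hanging at the zero line. In this crop the pivot is at (246,180), the pointer tip at (262,315) and the red marker at (238,290). Next I'll work out the marker angle and check the centring.

Run:
```python
from h import *
px=lambda u,v:(170+u/4-.4,150+v/4-.4)
G=tool(BY)[0];o=np.array([*CR,.0497])
f=(onz("s3",[px(137,322),px(390,368),px(415,350)],.0617)-o)@G;print("foot corners in block frame",f.round(4).tolist(),"y mid",(f[0,1]+f[1,1])/2)
im=cv2.imread("pics/s3.png")[150:280,170:300]
b,g,r=[im[...,i].astype(int) for i in range(3)]
m=((r>90)&(r-g>50)&(r-b>50)&(np.abs(g-b)<40)).astype(np.uint8);m[:65]=0;m[:,:50]=0;m[:,75:]=0;m[80:]=0
ys,xs=np.nonzero(m);rc=(xs.mean()+170,ys.mean()+150);print("red",len(xs),rc,xs.min(),xs.max(),ys.min(),ys.max())
for xo in(-.008,-.012,-.016):
    O,d=rays("s3",[px(246,180),px(262,315),rc]);n=G[:,0]
    P=O+d*(((o+xo*n-O)@n)/(d@n))[:,None];L=(P-o)@G
    v=L[1:]-L[0];print(xo,L.round(4).tolist(),"ang",np.degrees(np.arctan2(v[:,1],-v[:,2])).round(1),"r",np.linalg.norm(v[:,1:],axis=1).round(4))
```

```text
foot corners in block frame [[-0.0141, 0.0595, 0.012], [-0.006, -0.0576, 0.012], [0.0094, -0.0624, 0.012]] y mid 0.0009524205612096853<stdin>:8: RuntimeWarning: Mean of empty slice.
  ret = ret.dtype.type(ret / rcount)
Traceback (most recent call last):
ValueError: zero-size array to reduction operation minimum which has no identity
```

```bash
cat > m.py <<'E'
from h import *
def read(tag,T,verbose=True,up=5):
    """T: (G,o) nominal gauge pose; rectify the dial plane x=xo to a metric 0.2 mm map, then mask by colour"""
    G,o=T;xo=-.012
    Y,Z=np.meshgrid(np.arange(.045,-.0451,-.0002),np.arange(.108,.0149,-.0002))
    uv=proj(tag,np.c_[np.full(Y.size,xo),Y.ravel(),Z.ravel()]@G.T+o).astype(np.float32).reshape(*Y.shape,2)
    w=cv2.remap(cv2.imread(f"pics/{tag}.png"),uv,None,cv2.INTER_CUBIC);h=cv2.cvtColor(w,cv2.COLOR_BGR2HSV).astype(int)
    red=((h[...,0]<8)|(h[...,0]>172))&(h[...,1]>130)&(h[...,2]>50)
    brass=(h[...,0]>10)&(h[...,0]<26)&(h[...,1]>110)&(h[...,2]>80)
    dark=(h[...,2]<60)
    n,l,s,c=cv2.connectedComponentsWithStats(brass.astype(np.uint8))
    blobs=sorted([(Y[0,int(round(c[i][0]))],Z[int(round(c[i][1])),0],s[i][4]) for i in range(1,n)],key=lambda b:-b[2])[:2]
    piv,bob=sorted(blobs,key=lambda b:-b[1])
    ang=lambda y,z:np.degrees(np.arctan2(y-piv[0],piv[1]-z));rad=np.hypot(Y-piv[0],piv[1]-Z);A=ang(Y,Z)
    k=red&(rad>.055)&(rad<.078);kr=A[k]
    k2=dark&(rad>.047)&(rad<.062)
    print(tag,"piv",np.round(piv[:2],4),"bob",np.round(bob[:2],4),"bob ang",ang(*bob[:2]).round(1),"| red n",k.sum(),"ang med",np.median(kr).round(1),np.percentile(kr,[3,97]).round(1),"rad",np.percentile(rad[k],[3,97]).round(4),"| dark ang",np.median(A[k2]).round(1) if k2.any() else None,np.percentile(A[k2],[10,90]).round(1) if k2.any() else None)
E
python3 - <<'E'
from m import *
G=tool(BY)[0];o=np.array([*CR,.0497])
read("s3",(G,o))
X=np.array([[-.017,.06,.012],[-.017,-.06,.012],[.017,-.06,.012],[-.017,.06,0],[-.017,-.06,0],[-.017,-.06,.0]])
print("pred corners crop px",((proj("s3",X@G.T+o)-[170,150])*4+1.5).round(0).tolist())
im=cv2.cvtColor(cv2.imread("pics/s3.png"),6)
for u in(170+150//4,170+200//4,170+300//4,170+370//4):print("col",(u-170)*4,[int(x) for x in im[228:252,u]])
E
```

```text
s3 piv [-0.0022  0.1024] bob [-0.0026  0.0642] bob ang -0.6 | red n 3179 ang med 10.0 [ 6.8 13.2] rad [0.0556 0.0715] | dark ang 0.6 [-1.   2.1]
pred corners crop px [[133.0, 325.0], [384.0, 384.0], [417.0, 339.0], [136.0, 347.0], [386.0, 406.0], [386.0, 406.0]]
col 148 [132, 128, 126, 128, 127, 92, 69, 67, 66, 74, 119, 139, 139, 140, 141, 140, 141, 128, 96, 72, 62, 61, 60, 62]
col 200 [85, 86, 91, 122, 128, 127, 126, 127, 91, 70, 68, 66, 69, 59, 61, 60, 61, 62, 63, 61, 61, 60, 61, 61]
col 300 [85, 78, 83, 85, 85, 85, 85, 85, 108, 125, 128, 126, 127, 124, 85, 68, 67, 67, 68, 81, 88, 84, 72, 68]
col 368 [84, 84, 84, 85, 86, 85, 84, 86, 85, 84, 85, 85, 115, 127, 128, 130, 129, 124, 84, 69, 68, 67, 76, 144]
```

The foot's front edge matches the predicted line to within 1 px at both ends, so it is square and centred to about 1 mm. The marker is at about 10–12°. I'll rock there by rolling on the crown while watching the bearing force.

```bash
cat > r.py <<'E'
from m import *
f0=np.load("f0.npy")
def pose(a,depth=0):
    G,R=tool(BY,a);n,t=G[:,2],G[:,1];r=np.radians(a)
    o=np.array([*CR,.0497-.015])+.015*n-.015*r*t-depth*n
    return (G,o),o+.0869*n,R
E
python3 - <<'E'
from r import *
d=.0002
for a in(3,6,9,11.5):
    T,p,R=pose(a,d);ctrl.move_l(p,vel=.02,ori=R)
    f=(ctrl.current_contact_force()-f0);print(a,f.round(1),"normal",round(f@T[0][:,2],1))
    if f@T[0][:,2]<5:d+=.0003
ctrl.sleep(1.3)
f=(ctrl.current_contact_force()-f0);Rn=np.array(ctrl.current_eef_rot());print(f.round(1),ctrl.current_tool_pos()-p,"tilt",np.degrees(np.arccos(-Rn[2,2])),ctrl.current_grip_width()*91,ctrl.current_t(),d)
np.save("d.npy",d)
snap("scene","s4");read("s4",(T[0],T[1]))
E
```

```text
3 [ 0.8 -2.7  9.3] normal 9.2
6 [ 0.8 -0.8 10.5] normal 10.3
9 [ 0.8 -1.  11.4] normal 11.1
11.5 [ 2.6 -0.9 11.4] normal 10.9
[ 0.8 -0.9 10.5] [ 0.00031797 -0.00012405  0.00021805] tilt 11.445263493806983 29.688586059198414 25.25 0.0002
s4 piv [-0.0038  0.1022] bob [0.0014 0.0642] bob ang 7.8 | red n 1615 ang med 8.9 [ 7.3 10.6] rad [0.0555 0.0724] | dark ang 12.3 [10.3 14.2]
```

Run:
```python
from r import *
def prof(tag,T,xo,piv):
    G,o=T;im=cv2.imread(f"pics/{tag}.png")
    ang=np.arange(-8,26,1.);print(tag,xo,"ang",ang.astype(int).tolist())
    for r0,r1 in((.046,.054),(.054,.060),(.060,.066),(.066,.072)):
        r=np.linspace(r0,r1,7);A,Rr=np.meshgrid(np.radians(ang),r)
        X=np.c_[np.full(A.size,xo),(piv[0]+Rr*np.sin(A)).ravel(),(piv[1]-Rr*np.cos(A)).ravel()]
        w=cv2.remap(im,proj(tag,X@G.T+o).astype(np.float32).reshape(*A.shape,2),None,cv2.INTER_LINEAR).astype(float).mean(0)
        print(r0,"G",w[:,1].astype(int).tolist(),"\n   R-G",(w[:,2]-w[:,1]).astype(int).tolist())
for tag,a,xo in(("s3",0,-.007),("s4",11.5,-.007)):
    T,_,_=pose(a);prof(tag,T,xo,(.0005,.098))
```

```text
s3 -0.007 ang [-8, -7, -6, -5, -4, -3, -2, -1, 0, 1, 2, 3, 4, 5, 6, 7, 8, 9, 10, 11, 12, 13, 14, 15, 16, 17, 18, 19, 20, 21, 22, 23, 24, 25]
0.046 G [78, 75, 73, 70, 67, 65, 61, 57, 50, 45, 51, 56, 57, 57, 51, 47, 43, 40, 41, 44, 53, 63, 73, 77, 81, 84, 85, 85, 84, 85, 84, 84, 84, 85] 
   R-G [2, 3, 5, 6, 7, 8, 9, 9, 11, 12, 12, 12, 14, 16, 22, 27, 31, 33, 32, 29, 24, 18, 10, 7, 4, 0, 0, 0, 0, 0, 0, 0, 0, 0]
0.054 G [85, 85, 84, 84, 83, 79, 69, 55, 42, 32, 43, 61, 66, 70, 48, 27, 20, 16, 15, 15, 16, 25, 43, 60, 76, 83, 84, 84, 84, 85, 84, 84, 84, 85] 
   R-G [0, 0, 0, 0, 0, 0, 0, 0, 0, 0, 0, 0, 4, 8, 25, 41, 48, 53, 53, 53, 51, 45, 30, 17, 6, 1, 0, 0, 0, 0, 0, 0, 0, 0]
0.06 G [85, 85, 84, 84, 83, 78, 70, 53, 36, 38, 47, 64, 71, 73, 55, 36, 24, 17, 15, 15, 15, 24, 39, 59, 73, 80, 79, 81, 83, 84, 84, 84, 85, 85] 
   R-G [0, 0, 0, 0, 0, 0, 0, 0, 0, 0, 0, 0, 2, 6, 19, 33, 45, 51, 52, 52, 51, 45, 33, 18, 7, 1, 0, 0, 0, 0, 0, 0, 0, 0]
0.066 G [79, 76, 78, 79, 75, 62, 43, 25, 20, 28, 41, 60, 72, 74, 63, 47, 25, 20, 21, 23, 23, 24, 41, 62, 78, 75, 65, 61, 72, 83, 79, 74, 73, 81] 
   R-G [0, 
[... 610 characters left out ...]
6, 26, 42, 57, 72, 78, 84, 85, 85, 85, 85, 85, 85, 85] 
   R-G [0, 0, 0, 0, 1, 1, 0, 0, 0, 0, 0, 1, 5, 12, 26, 39, 47, 46, 37, 23, 9, 7, 9, 8, 8, 5, 1, 0, 0, 0, 0, 0, 0, 0]
0.06 G [85, 84, 85, 84, 84, 83, 82, 83, 84, 85, 85, 85, 82, 73, 58, 33, 17, 16, 16, 15, 15, 19, 41, 60, 75, 79, 80, 83, 84, 84, 85, 85, 85, 85] 
   R-G [0, 0, 0, 0, 0, 0, 0, 0, 0, 0, 0, 0, 1, 7, 17, 37, 48, 45, 34, 19, 14, 12, 9, 6, 2, 1, 0, 0, 0, 0, 0, 0, 0, 0]
0.066 G [78, 77, 78, 79, 75, 64, 55, 58, 71, 79, 80, 78, 76, 73, 59, 38, 23, 18, 19, 17, 16, 23, 40, 61, 70, 67, 54, 63, 74, 81, 77, 72, 73, 79] 
   R-G [0, 0, 0, 0, 0, 0, 0, 0, 0, 0, 0, 0, 1, 6, 17, 31, 43, 45, 38, 20, 8, 15, 15, 12, 4, 0, 0, 0, 0, 0, 0, 0, 0, 0]
```

Using the poses, the red marker spans 6.5–14.3° in both pictures. The pointer lies inside it at about 12.5° apparent. It stands in front of the marker, so roughly 1° of that is parallax. The stated range puts the marker at 10.9° or more, and the gauge is tilted 11.45°, so the pointer is well inside. One last check on the bystanders, then I'll hand in.

Run:
```python
from h import *
for n,(x,y,w,h) in dict(vial=(305,255,26,44),bung=(262,325,26,32),beaker=(350,222,32,46)).items():
    a,b=[cv2.cvtColor(cv2.imread(f"pics/{k}.png")[y:y+h,x:x+w],6).astype(np.float32) for k in("sc","s4")]
    print(n,np.round(cv2.phaseCorrelate(a,b,cv2.createHanningWindow((w,h),5))[0],2))
print(ctrl.current_contact_force()-np.load("f0.npy"),ctrl.current_t());print(ctrl.sign_off())
```

```text
vial [0.41 0.37]
bung [ 0.55 -0.13]
beaker [-0.04  0.04]
[ 0.8989672   0.26464452 11.67728351] 25.3
the job is handed in; nothing more can be done
None
```

Handed in at 25.3 s: the gauge is still gripped, its foot bears on the crown at about 11 N, and it is rocked 11.4° with the pointer measured inside the red; a first grasp closed too high and missed without moving the gauge, and the vial and bung images differ by about 0.5 px from the start, which I took as no shift.

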